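# Set the nail-photo slide to its focus mark, taking up the play

## Task

Set the photo slide to the pointed brass mark (not the round one) with its play taken up: by the upright black handle, draw the stage back, away from the photo camera at the rail's end, until its pointer is at least 3 cm short of the pointed mark. Then push the handle towards the photo camera (the end where the nail case stands) until the pointer is level with the pointed mark, and let go with the handle still up against that side of its slot.

Things in the scene. Friction and masses are not known exactly. Their poses are not given: they have to be found in the camera images.
- handle_grip (a point): Black upright 22 x 22 mm post, top 137 mm above the table; this point is on its axis 22 mm below the top, post bare for 50 mm below it. Axes: z up, y along the fixed rail to the photo camera, x across it to the marks' side. Its foot rides in a slot (walls 69 mm high) of the aluminium stage. An upright nail case, 142 mm high, stands on the stage 115 to 170 mm camera-wards of the slot centre.
- handle (a joint): Place of the handle's foot in its slot, m: 0 = at the wall far from the camera, 0.03 = at the camera-side wall. In this 30 mm of play the handle slides alone (about 1 N); at either wall it takes the stage along (about 4 N). Both stay where left. Along the rail the handle stands at pointer - 15 mm (joint 0) to pointer + 15 mm (joint 0.03).
- pointer (a point): Tip of the dark steel pointer, 15 mm thick, on the stage's long side opposite the robot, 42 mm above the table; moves with the stage. Axes as the handle's. It starts on the camera side of both marks, at least 30 mm off, and can be drawn back to 60 mm short of either before the stop.
- mark_tip (a point): Tip of the pointed brass mark, a lying cone 28 mm thick and 36 mm long on a clip, tip towards the rail, 41 mm above the table, on the ledge opposite the robot. Fixed. Axes as the handle's: the pointer is level when its y in this frame is 0, short when negative. A like clip with an upright round 28 mm head, elsewhere on the ledge, is not the mark.

How it is judged:
On the way:
1. the stage has been drawn back until its pointer is well short (25 mm or more) of the pointed mark (y of pointer in the frame of mark_tip below -0.025 m), for 0.1 s.
At the end, for the whole second after the job is handed in: The pointer is level with the pointed mark to within 10 mm along the rail, and the handle lies within 10 mm of the camera-side wall of its slot (joint above 0.020), released (y of pointer in the frame of mark_tip between -0.01 and 0.01 m and value of joint handle above 0.02 m); the robot touches nothing.
It also fails if it takes over 38 s, if anything falls off the work surface, if the arm or the gripper's body presses on something with over 40 N, if the wrist force passes 120 N, or if a joint passes its speed limit or range.

## Robot

A 6-joint arm with a two-finger parallel gripper is mounted at the origin on the work surface. World frame = base frame: x ahead of the robot, y to its left, z up, the work surface at z = 0. Lengths are in m, angles in rad, forces in N, time in s.
With the tool pointing down it reaches from about 0.375 to 0.975 m from the base axis. Payload 3.8 kg.
Tool frame: the origin (TCP) lies midway between the tips of the shut fingers; the grasp point (between the pads) lies 19 mm behind it; z points along the fingers, y is the direction in which the jaws open and shut (so a half turn about z gives the same grasp; the last joint's range is limited). The gripper opens to 85 mm and grips with 20 to 120 N. Pads are 22 mm wide; open, the fingers measure 114 mm over their backs; the gripper's body (76 mm by 85 mm) begins 54 mm behind the grasp point. The pads swing forward as they close: fully open they stand 13 mm farther back than shut.
Start: joints at [-1.312, 0.264, 1.604, -0, 1.274, -0.037], TCP at [0.197, -0.646, 0.231] pointing down, gripper open.
Joint ranges: [-2.63, 2.63], [-0.94, 2.18], [0.31, 2.57], [-1.31, 4.45], [0, 2.66], [-2.55, 2.55]. Speed limits (rad/s): [2.57, 2.57, 3.14, 3.14, 3.14, 3.14].

## Interface

Orientations are given as a rotation vector (axis times angle).
In Python, from workcell import bot gives the robot as it stands. The module is installed in compiled form; this text tells all that it offers.
- The arm moves only by the tool move_arm, never from a script. Its argument "steps" is a list of rows, each a list of 5 numbers: the shift along the tool's x, y, z in mm, then the turn about the tool's z in degrees, then the opening in per cent of the stroke, from 0 (shut) to 100 (fully open). In form: [[tx, ty, tz, turn, claw], ...]. A call has 1 to 20 rows; each row is the pose to reach, as a shift and turn from the pose commanded when the call began, along the tool's axes at that moment; what a row does not reach only later rows make up. A row lasts 1/10 s, in which the tool goes at most 50 mm and 8.59 degrees, less where a joint would pass 70% of its speed; a pose out of reach is approached as far as the arm can. A call with a gripper value outside its range is refused whole. The fingers move at their own pace and stop on an object; "newtons" is the grip in N (left out, the last holds). Time passes only in rows, so rows that repeat a pose let the fingers close. It gives the time, the measured TCP pose, the force and the opening at its end, in the units of the state.
- bot.read_state(): the state, without advancing time (a new reading comes with each control period).
- bot.read_camera(name): name is "side" or "top" or "wrist"; returns a dict with "pixels" (384x512x3 uint8, red, green, blue), "depth" (384x512 float32, m along the optical axis (not along the pixel's ray), 0 where there is no reading), "fovy" (degrees; the focal length in pixels is half the picture's height over the tangent of half this angle, whatever the lens; pixels are square), "cx", "cy" (the principal point, pixels), "xyz" and "attitude" of the camera in the world. Camera axes: x right, y up, looking along -z (the intrinsics and any distortion apply to the point x, -y, -z); pixel columns grow to the right and rows downward; lengths in m; the calibration is good to about 2 mm. A picture is of the moment at which its call begins.
- bot.finish_job(): hands the job in, once; it reports no verdict.
The state is a dict: "time": time; "q": joint angles; "joint_vel": joint speeds; "joint_torque": joint torques, N m; "tool_pos": TCP position; "tcp_rot": TCP orientation; "wrist_force": force on the tool from outside, world axes, zero at the start; "torque": the same for the moment, N m; "width": opening from 0.0 (shut) to 1.0 (fully open).
Only numpy, scipy, OpenCV 4.12 (cv2) and the standard library are available. Lean on these libraries where they do the work, as an engineer would, in place of code of your own. Each camera call takes 0.05 s, during which the arm holds its last target.

## Working session

There is one attempt and no reset: what is moved stays moved. The work goes in short steps, Python scripts to look and compute and a tool call to move; the robot and the scene stay as the last step left them, time stands still between calls to the robot, and variables do not carry over. Pictures are saved under pics/ and viewed, and the job is handed in when it is done.

Besides the shell and the picture viewer there is one more tool, called after "Emit:" as name([rows], argument=value, ...), one row to a line, values as JSON. move_arm: Moves the arm, as the interface text tells. Its arguments: {"type":"object","properties":{"steps":{"type":"array","items":{"type":"array","items":{"type":"number"}}},"newtons":{"type":"number"}},"required":["steps"]}

```bash
mkdir -p pics; cat > h.py <<'E'
import numpy as np,cv2,pickle
from workcell import bot
def snap(n,tag):
    c=bot.read_camera(n); pickle.dump(c,open(f'pics/{tag}.pkl','wb'))
    cv2.imwrite(f'pics/{tag}.png',cv2.resize(c['pixels'][:,:,::-1],(768,576),interpolation=cv2.INTER_CUBIC)); return c
E
python3 - <<'E'
from h import *
for n in ['side','top','wrist']:
    c=snap(n,n+'0'); print(n,{k:v for k,v in c.items() if k not in('pixels','depth')})
print(bot.read_state())
E
```

```text
side {'fovy': 46.04891764186013, 'cx': 253.87254489705617, 'cy': 195.81187235962707, 'xyz': array([0.4786939 , 0.33363005, 0.5480396 ]), 'attitude': array([ 0.11397488, -1.20748061, -2.66727721])}
top {'fovy': 54.83335215483657, 'cx': 258.75590240191843, 'cy': 183.8099084933959, 'xyz': array([ 0.55837764, -0.18025114,  0.76571769]), 'attitude': array([ 7.90969838e-02,  8.24756094e-04, -1.57996376e+00])}
wrist {'fovy': 68.15949619003625, 'cx': 253.431814047947, 'cy': 198.04087681855344, 'xyz': array([ 0.26106708, -0.62594587,  0.37349622]), 'attitude': array([-0.23386905,  0.17649492, -1.26645684])}
{'time': 0.15, 'q': array([-1.31187841e+00,  2.64598942e-01,  1.60508149e+00, -4.08742492e-05,
        1.27370679e+00, -3.68852887e-02]), 'joint_vel': array([-1.68050578e-03, -2.45257672e-03, -5.20470476e-03,  8.80555138e-05,
       -3.38712194e-04,  1.87589734e-03]), 'joint_torque': array([-5.66462168e-04, -5.15905881e+01, -3.67957556e+01, -1.54979207e-04,
        8.02848721e-03,  9.89369653e-06]), 'tool_pos': array([ 0.1966143 , -0.64512453,  0.23022389]), 'tcp_rot': array([-3.10553169e+00, -4.62710872e-01,  3.73087972e-04]), 'wrist_force': array([ 0.09583614, -0.14148972,  0.06551041]), 'torque': array([-0.02270636,  0.01982864,  0.0187073 ]), 'width': 1.0011491805138677}
```

View pics/top0.png

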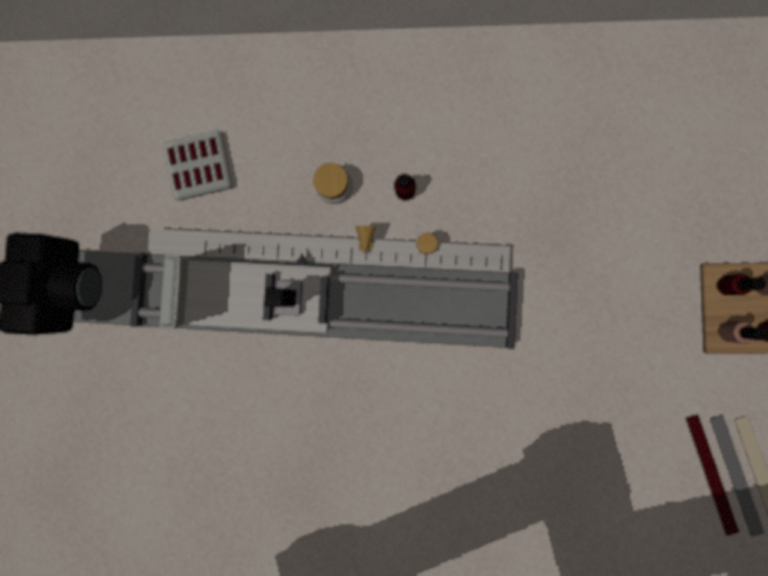

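View pics/side0.png

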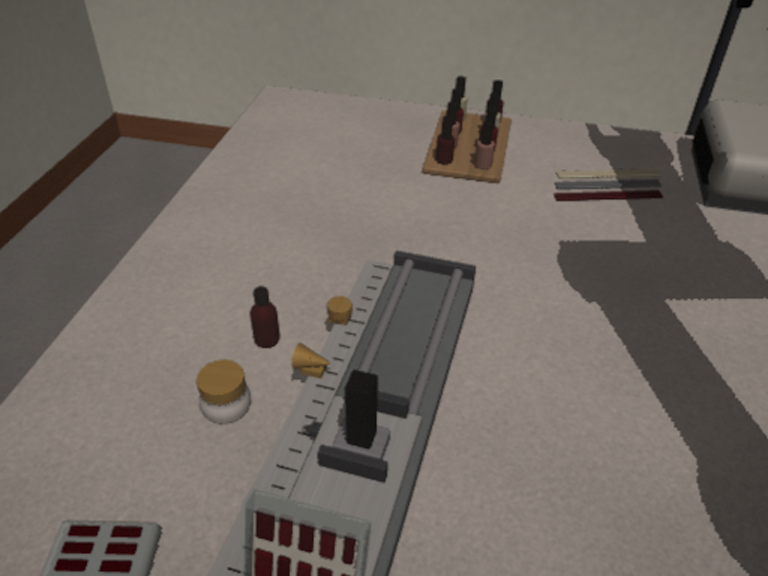

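View pics/wrist0.png

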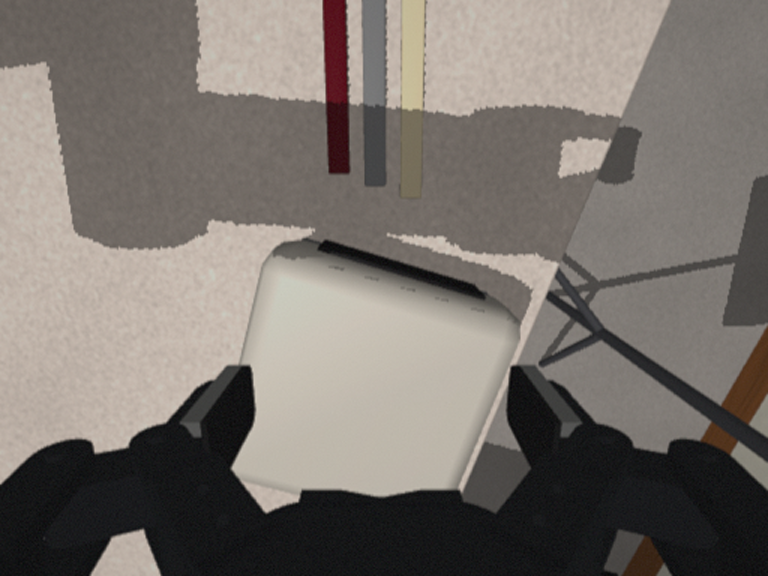

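Top view: the photo camera is on the left (+y), the handle is near (285,297), the pointer near (303,258) and the cone mark near (365,250). The round mark is at (428,243). I'll enlarge these.

```bash
python3 - <<'E'
from h import *
c=pickle.load(open('pics/top0.pkl','rb'));p=c['pixels'][:,:,::-1]
a=p[140:240,160:300]; a=np.clip(a.astype(float)*1.6,0,255).astype(np.uint8)
cv2.imwrite('pics/topc.png',cv2.resize(a,None,fx=5.7,fy=5.7,interpolation=cv2.INTER_CUBIC))
c=pickle.load(open('pics/side0.pkl','rb'));p=c['pixels'][:,:,::-1]
a=p[215:330,180:300]; a=np.clip(a.astype(float)*1.6,0,255).astype(np.uint8)
cv2.imwrite('pics/sidec.png',cv2.resize(a,None,fx=5,fy=5,interpolation=cv2.INTER_CUBIC))
E
```

```text
(no output)
```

View pics/topc.png

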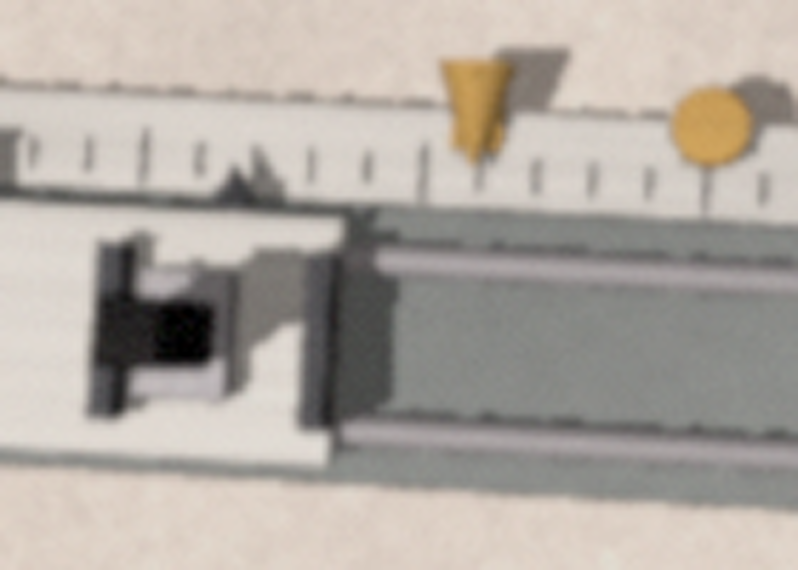

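View pics/sidec.png

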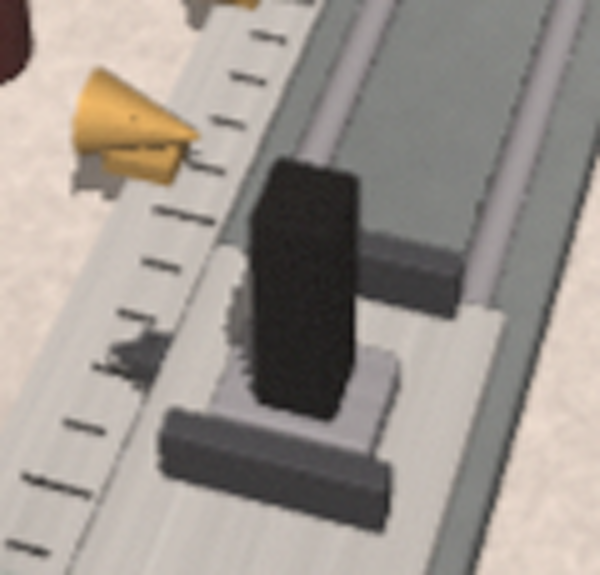

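```bash
cat >> h.py <<'E'
from scipy.spatial.transform import Rotation as R
def ray(c,u,v):
    f=192/np.tan(np.radians(c['fovy']/2))
    d=np.array([(u-c['cx'])/f,-(v-c['cy'])/f,-1.0]); return R.from_rotvec(c['attitude']).apply(d)
def atz(c,u,v,z):
    d=ray(c,u,v); return c['xyz']+d*(z-c['xyz'][2])/d[2]
def cloud(c):
    f=192/np.tan(np.radians(c['fovy']/2)); v,u=np.mgrid[:384,:512]; D=c['depth']
    P=np.stack([(u-c['cx'])/f*D,-(v-c['cy'])/f*D,-D],-1)
    return R.from_rotvec(c['attitude']).apply(P.reshape(-1,3)).reshape(384,512,3)+c['xyz']
E
python3 - <<'E'
from h import *
for n in ['top','side']:
    c=pickle.load(open(f'pics/{n}0.pkl','rb')); X=cloud(c); ok=c['depth']>0
    m=ok&(abs(X[...,2]-.137)<.012)&(X[...,0]>.4)&(X[...,0]<.62)&(X[...,1]>-.3)&(X[...,1]<.1)
    k,l,s,ce=cv2.connectedComponentsWithStats(m.astype(np.uint8))
    for i in range(1,k):
        if s[i,4]>15:
            q=X[l==i]; print(n,s[i],ce[i],np.median(q,0),q.min(0),q.max(0))
c=pickle.load(open('pics/top0.pkl','rb'));X=cloud(c)
def pt(cx,cy,z): print(atz(c,160+cx/5.7-.4,140+cy/5.7-.4,z), X[int(140+cy/5.7),int(160+cx/5.7)])
pt(478,163,.041);pt(236,168,.042);pt(712,127,.06)
# rail direction: ledge ends / edge
pt(350,210,0.03);pt(795,222,.03)
c=pickle.load(open('pics/side0.pkl','rb'));X=cloud(c)
def pt(cx,cy,z): print('s',atz(c,180+cx/5-.4,215+cy/5-.4,z), X[int(215+cy/5),int(180+cx/5)])
pt(200,136,.041);pt(112,352,.042)
E
```

```text
top [116 169   5  37 109] [117.98165138 184.58715596] [0.59414538 0.09831747 0.1330546 ] [0.55582971 0.09537844 0.12518585] [0.61868488 0.09998053 0.13781864]
top [176 191  14  14 174] [182.43103448 197.43103448] [ 0.56860325 -0.01636978  0.13608856] [ 0.55656437 -0.02680324  0.12520965] [ 0.57912858 -0.00483882  0.13973091]
side [230 246  22  23 376] [240.20212766 257.05851064] [ 0.56749238 -0.01170361  0.1367224 ] [ 0.55703509 -0.02772124  0.12503718] [ 0.57955609 -0.00404717  0.13949734]
side [165 325  60  17 156] [189.26923077 332.23717949] [0.59604475 0.09832046 0.13542407] [0.556213   0.09451363 0.13264566] [0.61917892 0.09996803 0.13734308]
[ 0.62583623 -0.11361964  0.041     ] [ 0.62753645 -0.11141971  0.02712213]
[ 0.62512423 -0.02935914  0.042     ] [ 0.6251467  -0.02963196  0.0433415 ]
[ 0.63512426 -0.19413017  0.06      ] [ 0.63602821 -0.19333966  0.04968211]
[ 0.61087353 -0.06732058  0.03      ] [ 0.61221449 -0.06635972  0.02376605]
[ 0.60479152 -0.22312802  0.03      ] [ 0.60616796 -0.22325616  0.02555237]
s [ 0.62575277 -0.11353539  0.041     ] [ 0.62950081 -0.12687748  0.02557739]
s [ 0.62654878 -0.02913179  0.042     ] [ 0.62631233 -0.02855164  0.04280928]
```

```bash
cat >> h.py <<'E'
RAIL=np.array([np.sin(np.radians(2.3)),np.cos(np.radians(2.3)),0])
def rel(p):
    s=bot.read_state(); M=R.from_rotvec(s['tcp_rot']).as_matrix(); return M.T@(np.array(p)-s['tool_pos'])*1000
E
python3 - <<'E'
from h import *
s=bot.read_state(); M=R.from_rotvec(s['tcp_rot']).as_matrix(); print(M.round(3))
print(rel([.568,-.016,.200]))
y=M[:,1]; 
for t in (RAIL,-RAIL):
    # turn about tool z
    print(np.degrees(np.arctan2(-(t@M[:,0]),t@y)))
# rail angle from depth: ledge outer edge line and wall/edge points in top cloud
c=pickle.load(open('pics/top0.pkl','rb'))
from cv2 import fitLine
X=cloud(c); m=(c['depth']>0)&(X[...,2]>.015)&(X[...,2]<.034)&(X[...,0]>.5)&(X[...,0]<.7)
pts=[]
for y0 in np.arange(-.28,0.1,.01):
    q=X[m&(abs(X[...,1]-y0)<.005)]
    if len(q)>5: pts.append((y0,q[:,0].max()))
pts=np.array(pts);print(pts[::4].round(4)); a=np.polyfit(*pts.T,1)
for _ in range(5):
    r=pts[:,1]-np.polyval(a,pts[:,0]); k=abs(r)<.004; a=np.polyfit(*pts[k].T,1)
print(k.sum(),len(k),np.degrees(np.arctan(a[0])))
E
```

```text
[[ 0.957  0.292 -0.   ]
 [ 0.292 -0.957  0.002]
 [ 0.    -0.002 -1.   ]]
[ 538.65588581 -493.47706338   31.12425105]
-160.7510094628783
19.248990537121696
[[-0.28    0.6354]
 [-0.24    0.6381]
 [-0.2     0.6285]
 [-0.16    0.6432]
 [-0.12    0.6518]
 [-0.08    0.6466]
 [-0.04    0.6493]
 [ 0.      0.6519]
 [ 0.04    0.6544]
 [ 0.08    0.6571]]
32 38 3.6408325934927963
```

Emit:
move_arm([
  [539,-493,20,20.4,100],
  [539,-493,20,20.4,100],
  [539,-493,20,20.4,100],
  [539,-493,20,20.4,100],
  [539,-493,20,20.4,100],
  [539,-493,20,20.4,100],
  [539,-493,20,20.4,100],
  [539,-493,20,20.4,100],
  [539,-493,20,20.4,100],
  [539,-493,20,20.4,100],
  [539,-493,20,20.4,100],
  [539,-493,20,20.4,100],
  [539,-493,20,20.4,100],
  [539,-493,20,20.4,100],
  [539,-493,20,20.4,100],
  [539,-493,20,20.4,100],
  [539,-493,20,20.4,100],
  [539,-493,20,20.4,100],
], newtons=30)

```text
time: 1.95
tool_pos: [0.5679, -0.0178, 0.2109]
tcp_rot: [3.14, -0.095, -0.002]
wrist_force: [-0.1, 0.1, -0.8]
width: 1.0
```

```bash
python3 - <<'E'
from h import *
s=bot.read_state(); print(s['time'],s['tool_pos'],R.from_rotvec(s['tcp_rot']).as_matrix().round(3),s['q'])
print(rel([.568,-.016,.096]))
c=snap('wrist','w1')
E
```

```text
1.95 [ 0.56794711 -0.01778014  0.21093266] [[ 0.998 -0.061 -0.001]
 [-0.061 -0.998 -0.   ]
 [-0.001  0.    -1.   ]] [-7.48170123e-02  7.76150505e-02  1.85858571e+00 -5.47702935e-04
  1.20634262e+00  1.55698625e+00]
[ 5.46803486e-02 -1.83734475e+00  1.14931758e+02]
```

View pics/w1.png

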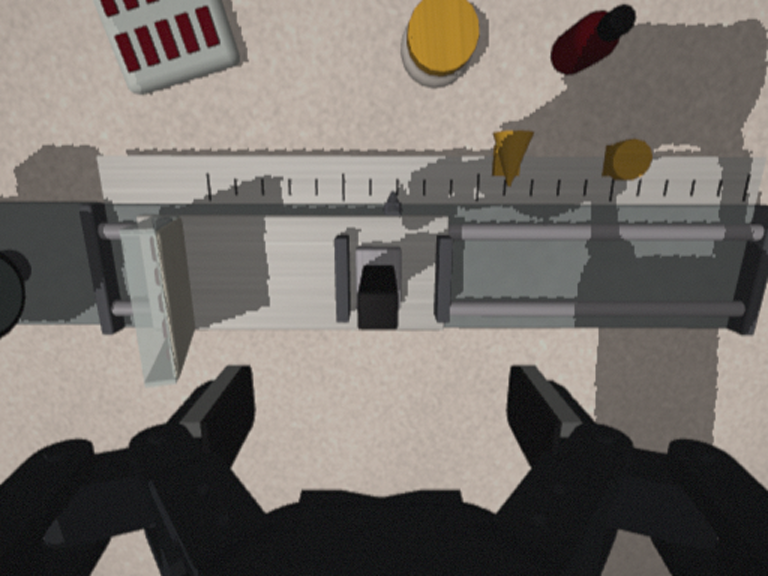

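Wrist view: the rail runs parallel to the image rows, so the yaw of 3.5° is right. The post top, at (378,310), is centred between the fingers, and the foot is near the camera-side wall, which is at (342,280). Next I descend and grip.

Emit:
move_arm([
  [0,-2,50,0,100],
  [0,-2,90,0,100],
  [0,-2,113,0,100],
  [0,-2,113,0,100],
  [0,-2,113,0,20],
  [0,-2,113,0,0],
  [0,-2,113,0,0],
  [0,-2,113,0,0],
  [0,-2,113,0,0],
  [0,-2,113,0,0],
  [0,-2,113,0,0],
  [0,-2,113,0,0],
], newtons=30)

```text
time: 3.2
tool_pos: [0.5698, -0.0151, 0.0999]
tcp_rot: [3.14, -0.095, 0.004]
wrist_force: [-1.3, -0.8, 5.6]
width: 0.25
```

Emit:
move_arm([
  [0,8,0,0,0],
  [0,18,0,0,0],
  [0,28,0,0,0],
  [0,38,0,0,0],
  [0,48,0,0,0],
  [0,58,0,0,0],
  [0,68,0,0,0],
  [0,78,0,0,0],
  [0,88,0,0,0],
  [0,98,0,0,0],
  [0,108,0,0,0],
  [0,118,0,0,0],
  [0,128,0,0,0],
  [0,136,0,0,0],
  [0,143,0,0,0],
  [0,148,0,0,0],
  [0,150,0,0,0],
  [0,150,0,0,0],
  [0,150,0,0,0],
])

```text
time: 5.1
tool_pos: [0.5604, -0.1648, 0.0999]
tcp_rot: [3.14, -0.095, 0.002]
wrist_force: [-0.8, 0.9, 6.8]
width: 0.253
```

```bash
python3 - <<'E'
from h import *
s=bot.read_state(); print(s['time'],s['tool_pos'],s['wrist_force'])
for n in('top','side'):
    c=snap(n,n+'2')
    a=c['pixels'][130:230,160:330,::-1] if n=='top' else c['pixels'][170:330,170:340,::-1]
    k=4.7 if n=='top' else 3.5
    cv2.imwrite(f'pics/{n}2c.png',cv2.resize(np.clip(a*1.6,0,255).astype(np.uint8),None,fx=k,fy=k,interpolation=cv2.INTER_CUBIC))
E
```

```text
5.1 [ 0.56044792 -0.16478041  0.09989198] [-0.75379308  0.89126777  6.79722497]
```

View pics/top2c.png

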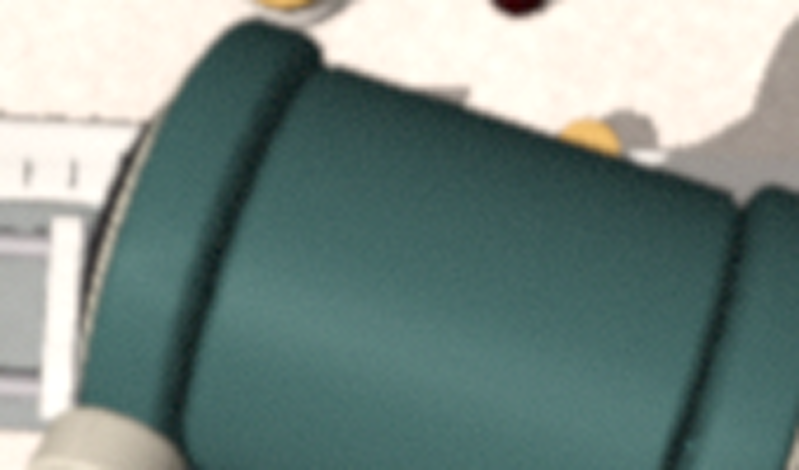

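View pics/side2c.png

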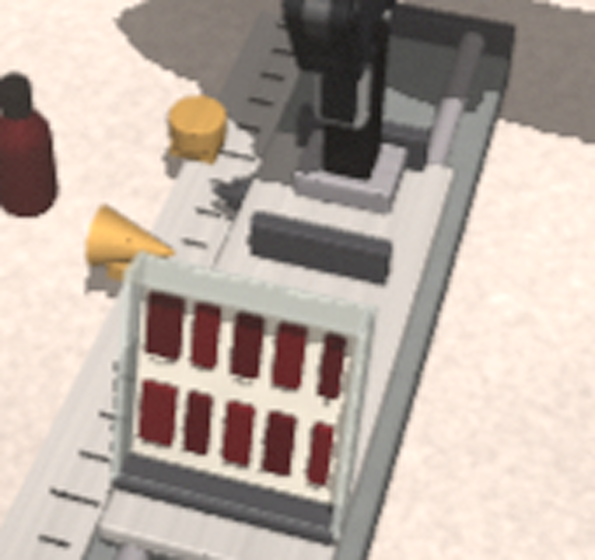

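The side view shows the stage drawn back. The foot is off the camera-side wall, and the pointer, at crop (215,190), has passed the cone tip at (172,252).

```bash
python3 - <<'E'
from h import *
c=pickle.load(open('pics/side2.pkl','rb'));X=cloud(c)
for a,b,z in((172,252,.041),(214,190,.042),(218,184,.042)): print(atz(c,170+a/3.5-.4,170+b/3.5-.4,z),X[int(170+b/3.5),int(170+a/3.5)])
a=c['pixels'][205:250,210:260,::-1]
cv2.imwrite('pics/s2d.png',cv2.resize(np.clip(a*1.8,0,255).astype(np.uint8),None,fx=12,fy=12,interpolation=cv2.INTER_CUBIC))
E
```

```text
[ 0.62713089 -0.11362236  0.041     ] [ 0.6259081  -0.11106891  0.04310559]
[ 0.61905294 -0.15374153  0.042     ] [ 0.6182295  -0.15232847  0.04331246]
[ 0.61829297 -0.15788647  0.042     ] [ 0.62225569 -0.17254384  0.02735061]
```

View pics/s2d.png

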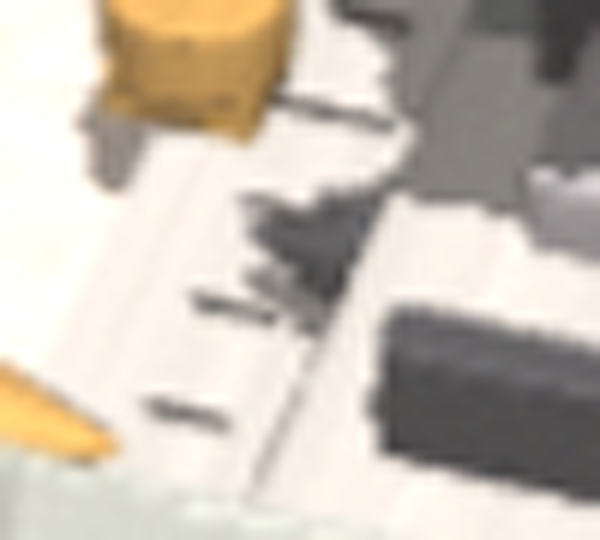

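Here the pointer tip is at y = -0.154, 40 mm short of the mark, and the handle is at joint 0. Going forward needs 30 mm of play plus 40 mm, so 70 mm.

Emit:
move_arm([
  [0,-6,0,0,0],
  [0,-14,0,0,0],
  [0,-22,0,0,0],
  [0,-28,0,0,0],
  [0,-32,0,0,0],
  [0,-38,0,0,0],
  [0,-44,0,0,0],
  [0,-50,0,0,0],
  [0,-56,0,0,0],
  [0,-61,0,0,0],
  [0,-65,0,0,0],
  [0,-68,0,0,0],
  [0,-70,0,0,0],
  [0,-70,0,0,0],
  [0,-70,0,0,0],
])

```text
time: 6.7
tool_pos: [0.5648, -0.0952, 0.0999]
tcp_rot: [3.139, -0.094, 0.003]
wrist_force: [-1.8, -0.8, 6.1]
width: 0.254
```

```bash
python3 - <<'E'
from h import *
s=bot.read_state(); print(s['time'],s['tool_pos'],s['wrist_force'])
c=snap('side','side3')
a=c['pixels'][190:300,180:300,::-1]
cv2.imwrite('pics/s3d.png',cv2.resize(np.clip(a*1.8,0,255).astype(np.uint8),None,fx=5.4,fy=5.4,interpolation=cv2.INTER_CUBIC))
E
```

```text
6.7 [ 0.56481469 -0.09519546  0.0998915 ] [-1.79744738 -0.80863164  6.08174401]
```

View pics/s3d.png

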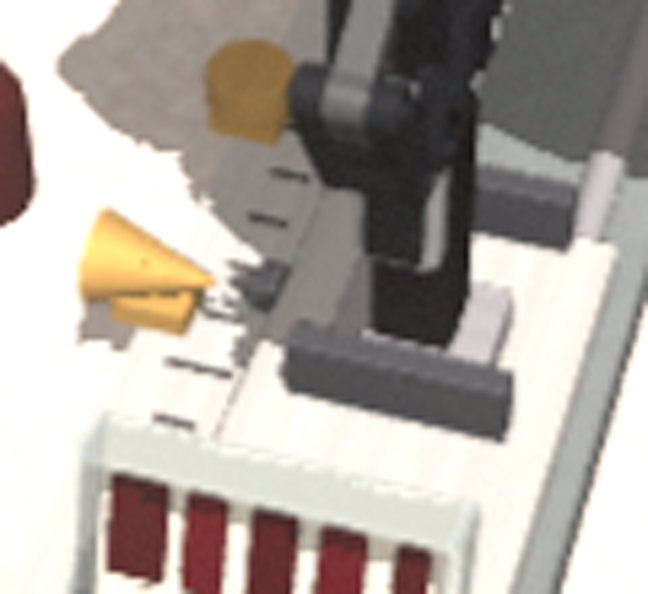

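The foot is against the camera-side wall, and the pointer tip at crop (238,283) is level with the cone tip at (213,282). Next I release and lift off.

Emit:
move_arm([
  [0,0,0,0,60],
  [0,0,0,0,100],
  [0,0,0,0,100],
  [0,0,0,0,100],
  [0,0,0,0,100],
  [0,0,-20,0,100],
  [0,0,-50,0,100],
  [0,0,-90,0,100],
  [0,0,-130,0,100],
  [-50,0,-150,0,100],
  [-100,40,-150,0,100],
  [-150,80,-150,0,100],
  [-160,120,-150,0,100],
  [-160,160,-150,0,100],
  [-160,200,-150,0,100],
  [-160,250,-150,0,100],
  [-160,300,-150,0,100],
  [-160,300,-150,0,100],
])

```text
time: 8.55
tool_pos: [0.3852, -0.39, 0.248]
tcp_rot: [3.138, -0.102, -0.0]
wrist_force: [0.3, 0.3, -0.3]
width: 1.002
```

```bash
python3 - <<'E'
from h import *
s=bot.read_state(); print(s['time'],s['tool_pos'],s['wrist_force'])
c=snap('side','side4')
a=c['pixels'][190:300,180:300,::-1]
b=cv2.resize(np.clip(a*1.8,0,255).astype(np.uint8),None,fx=5.2,fy=5.2,interpolation=cv2.INTER_CUBIC)
cv2.imwrite('pics/s4d.png',b)
c=snap('top','top4');a=c['pixels'][140:240,160:300,::-1]
cv2.imwrite('pics/t4d.png',cv2.resize(np.clip(a*1.6,0,255).astype(np.uint8),None,fx=5.7,fy=5.7,interpolation=cv2.INTER_CUBIC))
E
```

```text
8.55 [ 0.38522988 -0.38996422  0.24798339] [ 0.31302292  0.28469438 -0.30876093]
```

View pics/s4d.png

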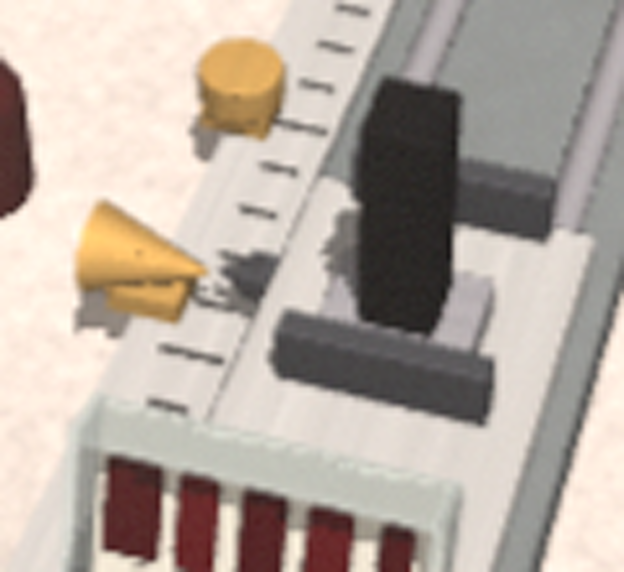

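View pics/t4d.png

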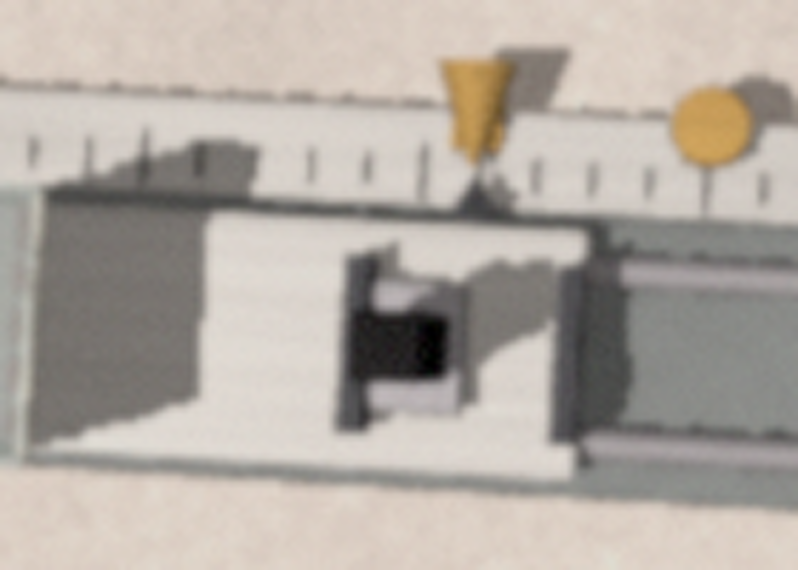

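Top view: the pointer tip at (476,180) is level with the cone tip at (477,163). I'll check the joint value numerically.

```bash
python3 - <<'E'
from h import *
r=np.array([.061,.998,0])
c=pickle.load(open('pics/top4.pkl','rb'))
p=atz(c,160+476/5.7-.4,140+178/5.7-.4,.042);m=atz(c,160+478/5.7-.4,140+163/5.7-.4,.041)
print(p,m,'level',(p-m)@r)
for n in('top','side'):
    c=pickle.load(open(f'pics/{n}4.pkl','rb'));X=cloud(c)
    k=(c['depth']>0)&(abs(X[...,2]-.137)<.006)&(abs(X[...,0]-.565)<.02)&(abs(X[...,1]+.095)<.03)
    h=(X[k].max(0)+X[k].min(0))/2; print(n,k.sum(),h,'joint',(h-p)@r+.015)
E
```

```text
[ 0.62055657 -0.11298462  0.042     ] [ 0.62583623 -0.11361964  0.041     ] level 0.0003116921144682772
top 168 [ 0.56282692 -0.09439978  0.13544249] joint 0.030026156653082975
side 237 [ 0.5635467  -0.09426957  0.13545138] joint 0.03020002188774062
```

```bash
python3 -c "
from workcell import bot
print(bot.finish_job())"
```

```text
the job is handed in; nothing more can be done
None
```

The photo slide is set to the pointed mark with its play taken up, and the job is handed in. I gripped the handle, drew the stage back until the pointer was about 40 mm short of the pointed mark, then pushed 70 mm towards the photo camera. I then released it and moved the arm clear.

**Last checks:**
- **Pointer:** 0.3 mm from level with the pointed mark, measured in the top camera; the side picture looks level too.
- **Handle:** at about 0.030 in its slot from both cameras, so it is up against the camera-side wall.
- **Robot:** well clear of the slide, with a wrist force of about 0.3 N on each axis. The job took under 9 s.

One measurement disagreed along the way: my first rough estimate of the rail's angle was 2.3°. A fit to the depth image gave about 3.6°, so I used 3.5°, and the wrist picture confirmed it. No check failed.

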